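Shut the drawers that are not needed

TASK

I need the matches next: leave the drawer of the small wooden chest that has the matchbox in it open just as it is, and push the other two drawers fully shut with the fingertips, so that what lies in them goes in with them. Do not touch, pick up or lift anything that lies in the drawers, and leave the things standing on and around the chest where they are.

Things in the scene. Friction and masses are not known exactly. Their poses are not given: they have to be found in the camera images.
- chest: small dark wooden chest, three wooden drawers (white floors) side by side, 146 deep x 298 wide x 66 mm high, fixed to the table; all drawers start open. Origin: centre of its underside; x axis from the drawer fronts to the back, y to its left drawer, z up. A shut drawer's outer face lies at x = -0.080 (the front is 10 mm thick; top plate ends at x = -0.073). Drawer centres at y = +0.090, 0, -0.090
- drawer_left (a joint): the left (as seen from the robot) drawer, in m: 0 = fully shut, grows as it slides out towards the robot, at most 0.115; starts between 0.082 and 0.105. Light to push (about 1 to 2 N), stays where it is left, has no catch or spring, and stops hard at 0
- drawer_middle (a joint): the middle drawer, in m: 0 = fully shut, grows as it slides out towards the robot, at most 0.115; starts between 0.082 and 0.105. Light to push (about 1 to 2 N), stays where it is left, has no catch or spring, and stops hard at 0
- drawer_right (a joint): the right (as seen from the robot) drawer, in m: 0 = fully shut, grows as it slides out towards the robot, at most 0.115; starts between 0.082 and 0.105. Light to push (about 1 to 2 N), stays where it is left, has no catch or spring, and stops hard at 0
- drawer_left_face (a point): centre of the outer face of the left drawer's front, moves with it; axes as the chest's: pushing along +x shuts it. The front is a flat board without a knob, 86 mm wide, from 10 to 56 mm above the table, with a finger notch 34 mm wide and 12 mm deep in the middle of its upper edge; this point is 32 mm above the table, below the notch
- drawer_left_floor (a point): middle of the left drawer's inner floor, 14 mm above the table, 66 mm behind the face point; axes as the chest's. Inside 108 mm long, 72 mm wide, side walls 28 mm high
- drawer_middle_face (a point): centre of the outer face of the middle drawer's front, moves with it; axes as the chest's: pushing along +x shuts it. The front is a flat board without a knob, 86 mm wide, from 10 to 56 mm above the table, with a finger notch 34 mm wide and 12 mm deep in the middle of its upper edge; this point is 32 mm above the table, below the notch
- drawer_middle_floor (a point): middle of the middle drawer's inner floor, 14 mm above the table, 66 mm behind the face point; axes as the chest's. Inside 108 mm long, 72 mm wide, side walls 28 mm high
- drawer_right_face (a point): centre of the outer face of the right drawer's front, moves with it; axes as the chest's: pushing along +x shuts it. The front is a flat board without a knob, 86 mm wide, from 10 to 56 mm above the table, with a finger notch 34 mm wide and 12 mm deep in the middle of its upper edge; this point is 32 mm above the table, below the notch
- drawer_right_floor (a point): middle of the right drawer's inner floor, 14 mm above the table, 66 mm behind the face point; axes as the chest's. Inside 108 mm long, 72 mm wide, side walls 28 mm high
- matchbox: matchbox, flat box 37 x 56 x 16 mm, lying loose in one of the drawers. Origin: centre of its underside
- tealight: tealight candle, round metal cup 38 mm across, 15 mm high, lying loose in one of the drawers. Origin: centre of its underside
- clothes_peg: wooden spring clothes peg, 11 x 72 x 12 mm (long along its y), lying loose in one of the drawers. Origin: centre of its underside
- pepper_mill: pepper mill with grey lower half, 44 mm across, 90 mm high, stands loose on the back of the chest's top. Origin: centre of its underside
- salt_mill: salt mill with white lower half, 44 mm across, 90 mm high, stands loose on the back of the chest's top. Origin: centre of its underside
- round_pot: round pot with grey lid, 69 mm across, 41 mm high, stands left of the chest. Origin: centre of its underside
- card_box: card box, 90 x 64 x 18 mm, lies right of the chest. Origin: centre of its underside
- flat_tin: flat oblong tin, 63 x 105 x 25 mm, lies at the right of the table. Origin: centre of its underside
- drink_can: drinks can, 66 mm across, 115 mm high, stands at the right of the chest. Origin: centre of its underside

How it is judged (in metres and radians):
At the end, for the whole second after the job is handed in: The drawer with the matchbox is still open, within 12 mm of where it started; the other two are shut to within 5 mm and at rest; the matchbox is still in its own drawer, the tealight and the peg are each in one of the shut drawers, at rest on the drawer floors (((horizontal distance between matchbox and drawer_left_floor below 0.055 m and value of joint drawer_left above 0.06 m and distance of drawer_left_face from where it was at the start of the episode below 0.012 m and value of joint each of drawer_middle, drawer_right below 0.005 m and ((horizontal distance between tealight and drawer_middle_floor below 0.055 m and horizontal distance between clothes_peg and drawer_right_floor below 0.055 m) or (horizontal distance between tealight and drawer_right_floor below 0.055 m and horizontal distance between clothes_peg and drawer_middle_floor below 0.055 m))) or (horizontal distance between matchbox and drawer_middle_floor below 0.055 m and value of joint drawer_middle above 0.06 m and distance of drawer_middle_face from where it was at the start of the episode below 0.012 m and value of joint each of drawer_left, drawer_right below 0.005 m and ((horizontal distance between tealight and drawer_left_floor below 0.055 m and horizontal distance between clothes_peg and drawer_right_floor below 0.055 m) or (horizontal distance between tealight and drawer_right_floor below 0.055 m and horizontal distance between clothes_peg and drawer_left_floor below 0.055 m))) or (horizontal distance between matchbox and drawer_right_floor below 0.055 m and value of joint drawer_right above 0.06 m and distance of drawer_right_face from where it was at the start of the episode below 0.012 m and value of joint each of drawer_left, drawer_middle below 0.005 m and ((horizontal distance between tealight and drawer_left_floor below 0.055 m and horizontal distance between clothes_peg and drawer_middle_floor below 0.055 m) or (horizontal distance between tealight and drawer_middle_floor below 0.055 m and horizontal distance between clothes_peg and drawer_left_floor below 0.055 m)))) and height (world z) of matchbox between 0.008 and 0.03 m and height (world z) of tealight between 0.008 and 0.03 m and height (world z) of clothes_peg between 0.008 and 0.03 m and linear speed of each of matchbox, tealight, clothes_peg below 0.02 m/s and velocity of joint drawer_left between -0.01 and 0.01 m/s and velocity of joint drawer_middle between -0.01 and 0.01 m/s and velocity of joint drawer_right between -0.01 and 0.01 m/s); the robot touches nothing.
It fails at once if the drawer with the matchbox is shifted by more than 12 mm ((horizontal distance between matchbox and drawer_left_floor below 0.055 m and distance of drawer_left_face from where it was at the start of the episode above 0.012 m) or (horizontal distance between matchbox and drawer_middle_floor below 0.055 m and distance of drawer_middle_face from where it was at the start of the episode above 0.012 m) or (horizontal distance between matchbox and drawer_right_floor below 0.055 m and distance of drawer_right_face from where it was at the start of the episode above 0.012 m)).
It fails at once if something lying in a drawer is touched by the robot (contact force between any of the arm, the fingers and matchbox above 0.5 N or contact force between any of the arm, the fingers and tealight above 0.5 N or contact force between any of the arm, the fingers and clothes_peg above 0.5 N).
It fails at once if something lying in a drawer is lifted (height (world z) of any of matchbox, tealight, clothes_peg above 0.04 m).
It fails at once if another thing on the table or on the chest is moved by more than 15 mm or tipped over (distance of any of pepper_mill, salt_mill, round_pot, card_box, flat_tin, drink_can from where it was at the start of the episode above 0.015 m or angle between any of pepper_mill, salt_mill, round_pot, card_box, flat_tin, drink_can's own z axis and vertical above 0.4 rad).
It also fails if it takes over 48 s, if anything falls off the work surface, if the arm or the gripper's body presses on something with over 40 N, if the wrist force passes 120 N, or if a joint passes its speed limit or range.

ROBOT

A 7-joint arm with a two-finger parallel gripper is mounted at the origin on a cart in front of the work surface, level with it; the furniture and walls round the work are solid. World frame = base frame: x ahead of the robot, y to its left, z up, the work surface at z = 0. Lengths are in m, angles in degrees, forces in N, time in s.
With the tool pointing down it reaches from about 0.425 to 0.875 m from the base axis. Payload 4.7 kg.
Tool frame: the origin (TCP) lies midway between the tips of the shut fingers; the grasp point (between the pads) lies 19 mm behind it; z points along the fingers, y is the line along which they close (so a half turn about z gives the same grasp; the last joint's range is limited). The gripper opens to 87 mm and grips with 3 to 60 N. Pads are 19 mm wide; open, the fingers measure 117 mm over their backs; the gripper's body (75 mm by 190 mm) begins 51 mm behind the grasp point.
Start: joints at [76.897, 18.392, -4.016, 83.108, 1.295, 78.541, -3.26], TCP at [0.156, -0.631, 0.223] pointing down, gripper open.
Joint ranges: [-163.93, 163.93], [-17.29, 119.83], [-79.2, 71.16], [3.27, 140.29], [-89.18, 269.18], [5.43, 117.66], [-154.24, 154.24]. Speed limits (degrees/s): [147.25, 147.25, 180, 180, 180, 180, 180].

INTERFACE

Orientations are given as [roll, pitch, yaw] about the fixed x, y, z axes, in that order (R = Rz(yaw) Ry(pitch) Rx(roll)).
In Python, from cell import env gives the robot as it stands. The module is installed in compiled form; this text tells all that it offers.
- The arm moves only by the tool step_arm, never from a script. Its argument "rows" is a list of rows, each an object with "angular": the turn, a rotation vector about the tool's x, y, z in units of pi rad (1.0 is pi rad), a list of three; "slide": the shift along the tool's x, y, z in units of 500 mm (1.0 is 500 mm), a list of three; "jaw": the opening, from 0 (shut) to 1 (fully open). A call has 1 to 10 rows; each row shifts and turns the commanded pose from where the row before left it, along the tool's axes as they then stand; what a row does not reach is not made up. A row lasts 1/8 s, in which the tool goes at most 62.5 mm and 10.7 degrees, less where a joint would pass 70% of its speed; a pose out of reach is approached as far as the arm can. A call with a number of a shift or a turn outside -1 to 1 is refused whole. A call with a gripper value outside its range is refused whole. The fingers move at their own pace and stop on an object; "newtons" is the grip in N (left out, the last holds). Time passes only in rows, so rows that do not move let the fingers close. It gives the time, the measured TCP pose, the force, the opening and the grip force at its end, in the units of the state.
- env.get_obs(): the state, without advancing time (a new reading comes with each control period).
- env.read_camera(name): name is "side" or "top"; returns the picture (384x512x3 uint8, red, green, blue); there is no depth.
- env.camera_info(name): a dict with "fx", "fy", "cx", "cy" (pixels), "R" (3x3) and "t" (3): a world point X has camera coordinates R X + t. Camera axes: x right, y down, z forward; pixel columns grow to the right and rows downward; lengths in m; the calibration is good to about 2 mm. A picture is of the moment at which its call begins. camera_info takes no time and is no camera call.
- env.sign_off(): hands the job in; it is judged then, once.
The state is a dict: "time_s": time; "qpos": joint angles; "joint_velocities": joint speeds; "effort": joint torques, N m; "tool_pos": TCP position; "tool_rot": TCP orientation; "force": force on the tool from outside, world axes, zero at the start; "wrist_torque": the same for the moment, N m; "grip_width": finger opening in m; "grasp_force": force on a finger pad.
Only numpy, scipy, OpenCV 4.12 (cv2) and the standard library are available. Lean on these libraries where they do the work, as an engineer would, in place of code of your own. Each camera call takes 0.05 s, during which the arm holds its last target. There are 200 camera calls.

## Working session

There is one attempt and no reset: what is moved stays moved. The work goes in short steps, Python scripts to look and compute and a tool call to move; the robot and the scene stay as the last step left them, time stands still between calls to the robot, and variables do not carry over. Pictures are saved under pics/ and viewed, at most 10 in all, crops included, and the job is handed in when it is done.

Besides the shell and the picture viewer there is one more tool, called after "Emit:" as name(argument=value, ...), one argument or row to a line, values as JSON. step_arm: Moves the arm, as the interface text tells. Shifts and turns lie within -1 to 1; 1 stands for 500 mm of shift or pi rad of turn. Its arguments: {"type":"object","properties":{"rows":{"type":"array"},"newtons":{"type":"number"}},"required":["rows"]}

```bash
mkdir -p pics
python3 - <<'E'
from cell import env
import cv2
for n in("top","side"):
    cv2.imwrite(f"pics/{n}0.png",cv2.cvtColor(env.read_camera(n),cv2.COLOR_RGB2BGR)); i=env.camera_info(n); print(n,i, -i["R"].T@i["t"] if hasattr(i["R"],"T") else "")
o=env.get_obs(); print(o)
E
```

```text
top {'fx': 390.3651829224718, 'fy': 390.3651829224718, 'cx': 261.3273518892425, 'cy': 191.20432454093927, 'R': array([[-0.01502295, -0.99969665, -0.01951701],
       [-0.99636848,  0.01660333, -0.08351162],
       [ 0.08381033,  0.01819155, -0.99631566]]), 't': array([-0.18838842,  0.60755082,  0.99229676])} [ 0.51934961 -0.21647005  1.03570158]
side {'fx': 463.2276772423657, 'fy': 463.2276772423657, 'cx': 248.07287087751672, 'cy': 187.7342094064714, 'R': array([[-0.97815543, -0.2076054 , -0.01058058],
       [-0.12567083,  0.63112211, -0.76543565],
       [ 0.16558622, -0.74738536, -0.64342546]]), 't': array([0.56028566, 0.2469354 , 1.09670142])} [0.3974804  0.78013054 0.90058693]
{'time_s': 0.1, 'qpos': array([76.89852109, 18.43411001, -4.01400777, 83.16691611,  1.29564398,
       78.54023975, -3.26058458]), 'joint_velocities': array([-0.00951389, -0.12721732, -0.1034661 , -0.11317782,  0.02591987,
       -0.02028682, -0.03784256]), 'effort': array([-4.65205339e-04, -4.92572558e+01, -4.05943561e-01, -3.13398528e+01,
       -6.40379847e-02,  3.95157037e-02,  4.81832558e-05]), 'tool_pos': array([ 0.1560675 , -0.63048879,  0.22158736]), 'tool_rot': array([-1.79903993e+02,  6.49686374e-03,  1.39091548e+01]), 'force': array([ 0.06131837,  0.01619438, -0.16464182]), 'wrist_torque': array([ 0.01165462,  0.00950311, -0.04316123]), 'grasp_force': 0.0, 'grip_width': 0.08713608986638355}
```

View pics/top0.png

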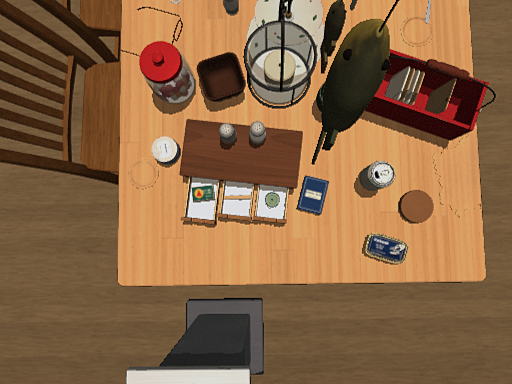

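View pics/side0.png

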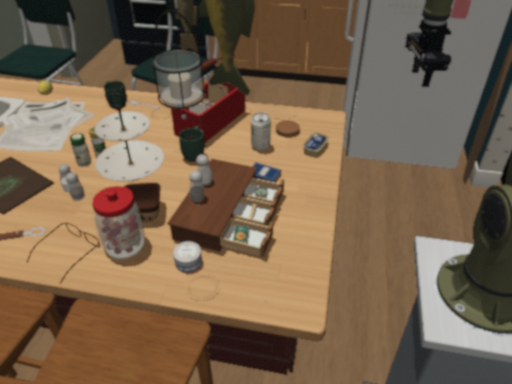

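The top view shows the chest at about (240,155). Left drawer (202,195) holds a rectangular box, the middle one (238,198) a peg, and the right one (272,200) something round. I'll zoom in to confirm and measure.

Run:
```python
import cv2
a=cv2.imread("pics/top0.png")[110:235,170:340]
cv2.imwrite("pics/crop1.png",cv2.resize(a,None,fx=4.7,fy=4.7,interpolation=cv2.INTER_CUBIC))
```

```text
(no output)
```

View pics/crop1.png

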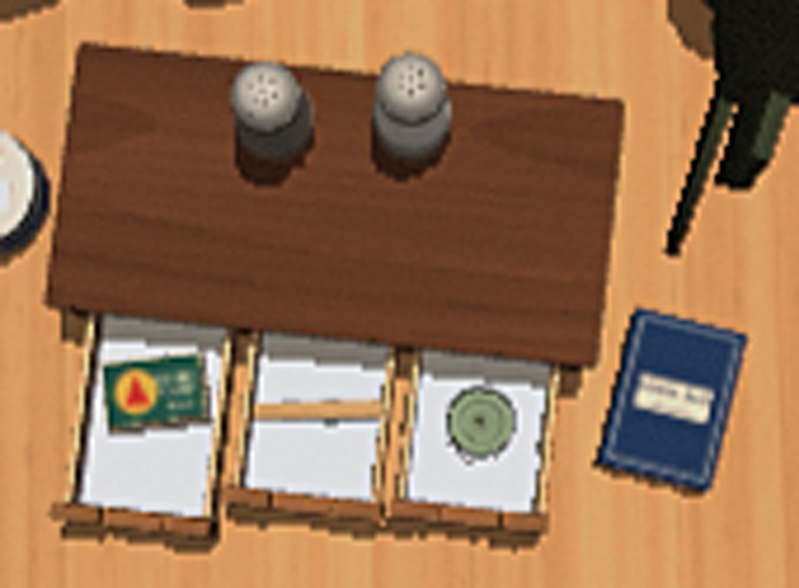

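```bash
cat > h.py <<'E'
import numpy as np
from cell import env
from scipy.spatial.transform import Rotation as Ro
def px(n,u,v,z):
    c=env.camera_info(n);R,t=np.array(c["R"]),np.array(c["t"])
    C=-R.T@t; d=R.T@np.array([(u-c["cx"])/c["fx"],(v-c["cy"])/c["fy"],1]); return C+d*(z-C[2])/d[2]
def crop(u,v,z): return px("top",170+(u+.5)/4.7-.5,110+(v+.5)/4.7-.5,z)
def delta(target,yaw):
    "tool-frame shift in 500 mm units and rotvec in pi"
    o=env.get_obs(); A=Ro.from_euler("xyz",o["tool_rot"],degrees=True); B=Ro.from_euler("xyz",[180,0,yaw],degrees=True)
    return A.inv().apply(np.array(target)-o["tool_pos"])/.5,(A.inv()*B).as_rotvec()/np.pi
E
python3 - <<'E'
from h import *
np.set_printoptions(precision=4,suppress=True)
P=np.array([crop(*p,.066) for p in [(48,303),(82,43),(622,100),(597,365)]])[:,:2]
M=np.array([[-.073,.149],[.073,.149],[.073,-.149],[-.073,-.149]])
c=P.mean(0);H=(M.T@(P-c)); a=np.arctan2(H[0,1]-H[1,0],H[0,0]+H[1,1]);R=np.array([[np.cos(a),-np.sin(a)],[np.sin(a),np.cos(a)]])
print("chest",c,np.degrees(a),"res",P-c-M@R.T, "sides",np.linalg.norm(np.diff(P,axis=0),axis=1))
for n,p in dict(L1=(55,517),L2=(215,535),M1=(228,503),M2=(385,520),R1=(387,520),R2=(545,533)).items(): print(n,R.T@(crop(*p,.056)[:2]-c))
for n,p,z in [("tin",(385,248),.025),("can",(381,172),.115),("pepper",(170+265/4.7,110+165/4.7),.066),("salt",(170+405/4.7,110+160/4.7),.066)]:
    q=px("top",*p,z); print(n,q,R.T@(q[:2]-c))
tx=c+R@[-.24,-.045]; print("pre",tx,delta([*tx,.22],np.degrees(a)),"shutface",c+R@[-.08,-.045])
E
```

```text
chest [ 0.6994 -0.1494] -7.2865843492840074 res [[ 0.0017 -0.0022]
 [-0.0018 -0.0018]
 [-0.0011  0.003 ]
 [ 0.0012  0.0011]] sides [0.1425 0.2931 0.1435]
L1 [-0.184   0.1308]
L2 [-0.1839  0.0444]
M1 [-0.1662  0.0395]
M2 [-0.1658 -0.0449]
R1 [-0.1657 -0.046 ]
R2 [-0.1632 -0.1303]
tin [ 0.4537 -0.5114  0.025 ] [-0.1978 -0.3903]
can [ 0.6376 -0.4831  0.115 ] [-0.0189 -0.3389]
pepper [ 0.7191 -0.1124  0.066 ] [0.0148 0.0392]
salt [ 0.7204 -0.1876  0.066 ] [ 0.0257 -0.0352]
pre [ 0.4556 -0.1636] (array([ 0.806 , -0.7624,  0.0044]), array([-0.0005,  0.0001,  0.1178])) shutface [ 0.6143 -0.1839]
```

The matchbox is in the left drawer (crop 155,392), the peg in the middle one (320,410) and the tealight in the right one (480,422). The chest fit leaves residuals of 3 mm or less, at about (0.699,-0.149) with yaw -7.3°. With the fingers open and centred at chest y=-0.045, both target drawers can be pushed at once.

Emit:
step_arm(
  rows=[
    {"angular":[0,0,0.0393],"slide":[0,0,0],"jaw":1},
    {"angular":[0,0,0.0393],"slide":[0,0,0],"jaw":1},
    {"angular":[0,0,0.0393],"slide":[0,0,0],"jaw":1},
    {"angular":[0,0,0],"slide":[0.034,-0.072,0],"jaw":1},
    {"angular":[0,0,0],"slide":[0.034,-0.072,0],"jaw":1},
    {"angular":[0,0,0],"slide":[0.034,-0.072,0],"jaw":1},
    {"angular":[0,0,0],"slide":[0.034,-0.072,0],"jaw":1},
    {"angular":[0,0,0],"slide":[0.034,-0.072,0],"jaw":1},
    {"angular":[0,0,0],"slide":[0.034,-0.072,0],"jaw":1},
    {"angular":[0,0,0],"slide":[0.034,-0.072,0],"jaw":1},
  ],
)

```text
time_s: 1.35
tool_pos: [0.3068, -0.3948, 0.2222]
tool_rot: [-180.0, 0.0, -7.3]
force: [1.5, -0.2, -0.3]
grip_width: 0.0868
grasp_force: 0.0
```

Emit:
step_arm(
  rows=[
    {"angular":[0,0,0],"slide":[0.034,-0.072,0],"jaw":1},
    {"angular":[0,0,0],"slide":[0.034,-0.072,0],"jaw":1},
    {"angular":[0,0,0],"slide":[0.034,-0.072,0],"jaw":1},
    {"angular":[0,0,0],"slide":[0.034,-0.072,0],"jaw":1},
    {"angular":[0,0,0],"slide":[0.034,-0.072,0],"jaw":1},
    {"angular":[0,0,0],"slide":[0.034,-0.072,0],"jaw":1},
    {"angular":[0,0,0],"slide":[0.034,-0.072,0],"jaw":1},
    {"angular":[0,0,0],"slide":[0,0,0],"jaw":1},
  ],
)

```text
time_s: 2.35
tool_pos: [0.4577, -0.1578, 0.2224]
tool_rot: [-179.9, -0.0, -6.9]
force: [0.0, 0.1, -0.5]
grip_width: 0.0869
grasp_force: 0.0
```

Run:
```python
from h import *
import cv2
o=env.get_obs();print(o["tool_pos"],o["tool_rot"],o["time_s"],delta([.4556,-.1636,.03],-7.29))
for n in("top","side"): globals()[n]=cv2.cvtColor(env.read_camera(n),cv2.COLOR_RGB2BGR)
cv2.imwrite("pics/pre.png",cv2.resize(side[80:340,130:430],None,fx=2.2,fy=2.2))
```

```text
[ 0.45774678 -0.15779174  0.22238879] [-1.79937011e+02 -5.06418737e-03 -6.93981501e+00] 2.35 (array([-0.00289254,  0.01247319,  0.38476385]), array([-3.50024988e-04, -2.70648877e-05,  1.94548741e-03]))
```

View pics/pre.png

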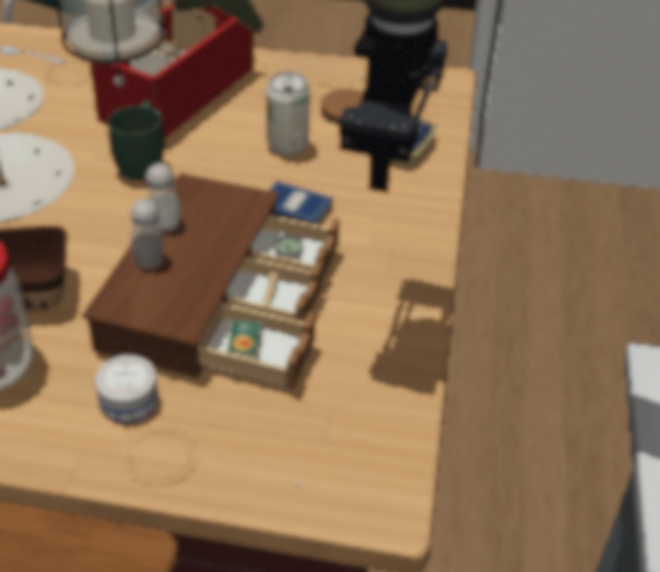

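The gripper hovers in front of the drawers (crop 380,150) and nothing has moved. Next I lower it to z≈0.03.

Emit:
step_arm(
  rows=[
    {"angular":[0,0,0.002],"slide":[-0.001,0.003,0.05],"jaw":1},
    {"angular":[0,0,0],"slide":[0,0.003,0.05],"jaw":1},
    {"angular":[0,0,0],"slide":[0,0.003,0.05],"jaw":1},
    {"angular":[0,0,0],"slide":[0,0.003,0.05],"jaw":1},
    {"angular":[0,0,0],"slide":[0,0,0.05],"jaw":1},
    {"angular":[0,0,0],"slide":[0,0,0.05],"jaw":1},
    {"angular":[0,0,0],"slide":[0,0,0.05],"jaw":1},
    {"angular":[0,0,0],"slide":[0,0,0.033],"jaw":1},
    {"angular":[0,0,0],"slide":[0,0,0],"jaw":1},
  ],
)

```text
time_s: 3.58
tool_pos: [0.4538, -0.1676, 0.0299]
tool_rot: [-180.0, 0.2, -7.7]
force: [0.3, 0.0, -0.0]
grip_width: 0.087
grasp_force: 0.0
```

Run:
```python
from h import *
o=env.get_obs();print(o["tool_pos"],o["tool_rot"],o["force"]);print(delta([.6143,-.1839,.03],-7.29))
```

```text
[ 0.45375784 -0.16763637  0.02991628] [-1.79966913e+02  1.56341119e-01 -7.74116480e+00] [ 0.31813102  0.03387931 -0.01996027]
(array([ 0.32253789, -0.01101924, -0.00104118]), array([-0.00018724,  0.00086783, -0.00250672]))
```

Emit:
step_arm(
  rows=[
    {"angular":[0,0,-0.0025],"slide":[0.02,-0.0036,0],"jaw":1},
    {"angular":[0,0,0],"slide":[0.02,-0.0036,0],"jaw":1},
    {"angular":[0,0,0],"slide":[0.02,-0.0036,0],"jaw":1},
    {"angular":[0,0,0],"slide":[0.02,0,0],"jaw":1},
    {"angular":[0,0,0],"slide":[0.02,0,0],"jaw":1},
    {"angular":[0,0,0],"slide":[0.02,0,0],"jaw":1},
    {"angular":[0,0,0],"slide":[0.016,0,0],"jaw":1},
    {"angular":[0,0,0],"slide":[0.016,0,0],"jaw":1},
    {"angular":[0,0,0],"slide":[0.016,0,0],"jaw":1},
    {"angular":[0,0,0],"slide":[0.016,0,0],"jaw":1},
  ],
)

```text
time_s: 4.82
tool_pos: [0.547, -0.1736, 0.0307]
tool_rot: [180.0, 0.1, -7.2]
force: [-4.1, -0.3, 1.3]
grip_width: 0.0869
grasp_force: 1.6
```

Run:
```python
from h import *
import cv2
o=env.get_obs();print(o["tool_pos"],o["tool_rot"],o["force"],o["wrist_torque"]);print(delta([.6143,-.1839,.03],-7.29))
im=cv2.cvtColor(env.read_camera("side"),cv2.COLOR_RGB2BGR)
cv2.imwrite("pics/mid.png",cv2.resize(im[130:300,150:350],None,fx=3,fy=3))
```

```text
[ 0.54700822 -0.17364434  0.0307447 ] [ 1.79992390e+02  6.40985778e-02 -7.23306868e+00] [-4.10068512 -0.33041457  1.28113587] [ 0.08525416  0.74376594 -0.02954633]
(array([0.13609666, 0.00340306, 0.0013376 ]), array([4.24551348e-05, 3.56082176e-04, 3.16308753e-04]))
```

View pics/mid.png

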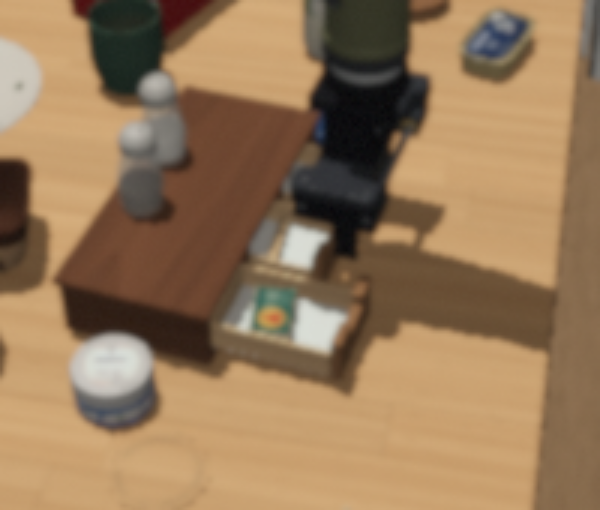

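Both fingers are pushing (about 4 N in total). The middle drawer is partly closed (300,245) and the left drawer is untouched. Continuing.

Emit:
step_arm(
  rows=[
    {"angular":[0,0,0],"slide":[0.016,0,0],"jaw":1},
    {"angular":[0,0,0],"slide":[0.016,0,0],"jaw":1},
    {"angular":[0,0,0],"slide":[0.016,0,0],"jaw":1},
    {"angular":[0,0,0],"slide":[0.016,0,0],"jaw":1},
    {"angular":[0,0,0],"slide":[0.016,0,0],"jaw":1},
    {"angular":[0,0,0],"slide":[0.016,0,0],"jaw":1},
    {"angular":[0,0,0],"slide":[0.004,0,0],"jaw":1},
    {"angular":[0,0,0],"slide":[0.004,0,0],"jaw":1},
    {"angular":[0,0,0],"slide":[0.004,0,0],"jaw":1},
    {"angular":[0,0,0],"slide":[0.004,0,0],"jaw":1},
  ],
)

```text
time_s: 6.12
tool_pos: [0.6027, -0.1806, 0.0311]
tool_rot: [180.0, 0.0, -7.2]
force: [-2.6, -0.2, -1.0]
grip_width: 0.0874
grasp_force: 1.3
```

Emit:
step_arm(
  rows=[
    {"angular":[0,0,0],"slide":[0.004,0,0],"jaw":1},
    {"angular":[0,0,0],"slide":[0.002,0,0],"jaw":1},
  ],
)

```text
time_s: 6.38
tool_pos: [0.6033, -0.1807, 0.031]
tool_rot: [180.0, 0.3, -7.3]
force: [-9.8, 0.9, 5.2]
grip_width: 0.0872
grasp_force: 5.2
```

Run:
```python
from h import *
import cv2
o=env.get_obs();print(o["tool_pos"],o["tool_rot"],o["force"],o["wrist_torque"]);print(delta([.6143,-.1839,.03],-7.29))
```

```text
[ 0.60330272 -0.18073873  0.03097431] [179.98835113   0.31400864  -7.2744959 ] [-9.75900181  0.93336223  5.22850335] [ 0.17294851  2.28415026 -0.24661968]
(array([0.02262844, 0.00348626, 0.00182533]), array([6.49518231e-05, 1.74448368e-03, 8.63109944e-05]))
```

The force is rising at the expected stop, so I'll press a little more and then back off.

Emit:
step_arm(
  rows=[
    {"angular":[0,0,0],"slide":[0.003,0,0],"jaw":1},
    {"angular":[0,0,0],"slide":[0.003,0,0],"jaw":1},
  ],
)

```text
time_s: 6.62
tool_pos: [0.6034, -0.1807, 0.031]
tool_rot: [180.0, 0.7, -7.3]
force: [-18.7, 2.7, 13.1]
grip_width: 0.0874
grasp_force: 9.5
```

Emit:
step_arm(
  rows=[
    {"angular":[0,0,0],"slide":[-0.008,0,0],"jaw":1},
    {"angular":[0,0,0],"slide":[-0.02,0,0],"jaw":1},
    {"angular":[0,0,0],"slide":[-0.05,0,0],"jaw":1},
    {"angular":[0,0,0],"slide":[-0.06,0,0],"jaw":1},
    {"angular":[0,0,0],"slide":[-0.06,0,0],"jaw":1},
    {"angular":[0,0,0],"slide":[-0.06,0,0],"jaw":1},
    {"angular":[0,0,0],"slide":[-0.04,0,-0.04],"jaw":1},
    {"angular":[0,0,0],"slide":[0,0,-0.06],"jaw":1},
    {"angular":[0,0,0],"slide":[0,0,0],"jaw":1},
  ],
)

```text
time_s: 7.75
tool_pos: [0.4636, -0.1633, 0.084]
tool_rot: [179.9, -0.4, -7.2]
force: [-0.1, 0.1, 0.0]
grip_width: 0.0869
grasp_force: 0.0
```

Run:
```python
from h import *
import cv2
o=env.get_obs();print(o["tool_pos"],o["force"])
a,b=[cv2.cvtColor(env.read_camera(n),cv2.COLOR_RGB2BGR) for n in("top","side")]
a=cv2.resize(a[110:240,170:340],(780,596),interpolation=cv2.INTER_CUBIC);b=cv2.resize(b[130:280,150:350],(800,600),interpolation=cv2.INTER_CUBIC)
cv2.imwrite("pics/endt.png",a);cv2.imwrite("pics/ends.png",b)
```

```text
[ 0.46361409 -0.16332451  0.08396455] [-0.13835613  0.11782815  0.00731661]
```

View pics/endt.png

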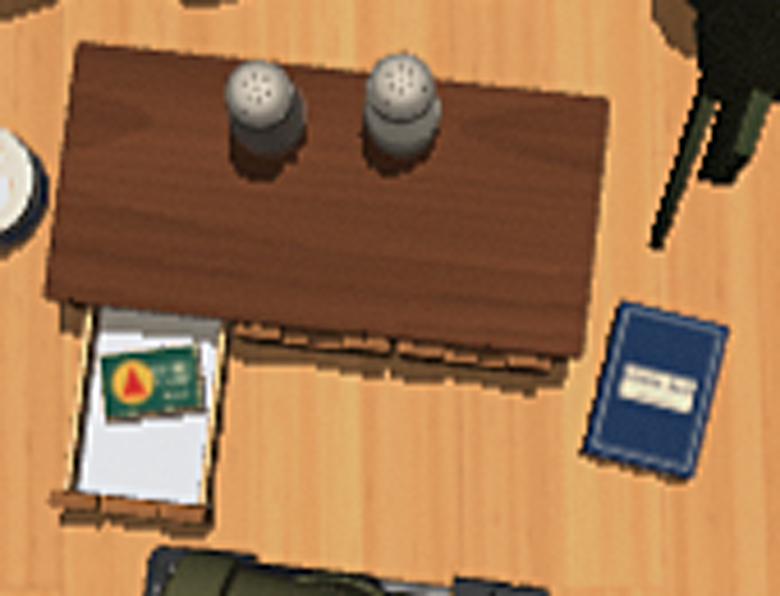

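View pics/ends.png

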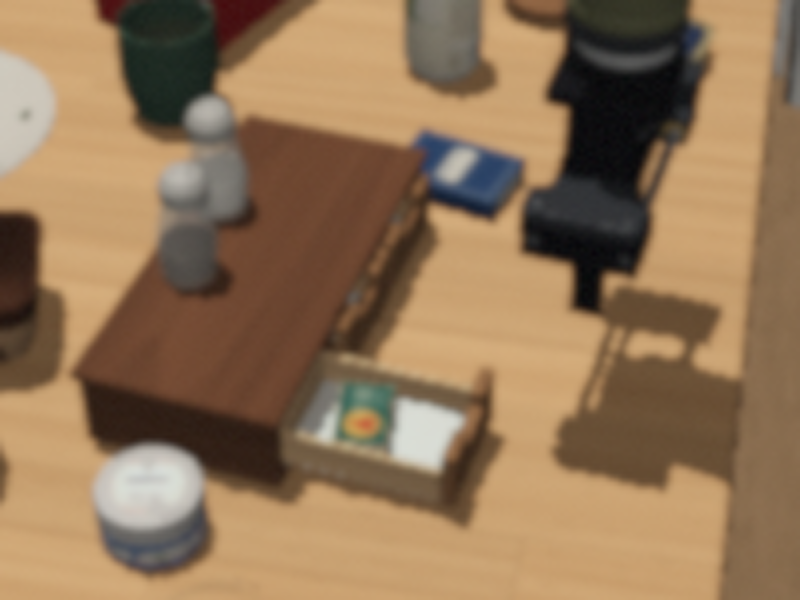

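In both pictures the middle and right fronts lie in line under the top plate edge (top view 235–550, row ~345–365). The left drawer with the matchbox (150,382) and everything else sit where they were. At the stop the pad force was 9.5 N of 18.7 N, so both drawers were against their stops.

```bash
python3 -c "
from cell import env
print(env.sign_off())"
```

```text
the job is handed in; nothing more can be done
None
```

I pushed the middle drawer (peg) and the right drawer (tealight) shut and left the left drawer with the matchbox open as it was; the job is handed in, but no verdict came back.

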